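Fit the crank to the food mill

TASK

Put the loose crank on the food mill's splined shaft: turn it by feel until its slots meet the shaft's teeth, let it slide down fully home on the collar without forcing it, then turn the mill with it until the crank's arm lies directly above the red handle, the knob over the handle and not on the far side. Press only gently on the mill, let go of the crank, and leave the other things on the table where they are.

Things in the scene. Friction and masses are not known exactly. Their poses are not given: they have to be found in the camera images.
- crank: Steel crank with black knob, loose, flat on the table, knob up, 0.2 to 0.4 kg. Origin: on the bore's axis at the underside; z up, x along the arm to the knob. Hub 40 x 40 mm (x, y +-20), 30 high, flat sides at y = +-20 to grip. Arm 18 wide, 10 thick, z 0 to 10, out to x = 124 mm. Knob 26 across, axis at x = 110, z 14 to 52 mm.
- crank_top (a point): Centre of the crank bore's upper mouth, 30 mm above the crank's origin. The bore goes right through: 20 mm across between its lugs, with five radial slots 6.6 mm wide out to 14 mm radius, every 72 degrees, one of them along the crank's x. The fit on the shaft allows about 4 degrees of turn and 0.8 mm sideways.
- crank_knob (a point): Point on the black knob's axis: x = 110, y = 0, z = 30 mm in the crank's frame.
- mill: Food mill: round steel bowl 192 mm across, 95 high, fast on the table. Origin: centre of its underside; z up, x along its red handle (22 wide, from the rim to x = 206, top at z = 93 mm). A bar 26 mm wide along y crosses the rim, top at z = 103; on it a dark bearing 40 mm across, up to z = 118, carries the upright drive shaft.
- seat (a point): Centre of the top face of the shaft's dark collar (34 mm across), on the shaft's axis, z = 124 mm: the crank's origin lies here when it is fully home. The shaft turns either way by at least a full turn, stiffly (0.25 N m), and stays where it is left; light pressure does not turn it.
- shaft_tip (a point): Tip of the shaft, 40 mm above the collar. Going up: five square-topped brass teeth every 72 degrees, 5 mm wide, out to 13 mm radius on an 18 mm core, 0 to 26 mm above the collar; then a plain steel pilot 16 mm across up to 34 mm, tapering to 8 mm at 40. The pilot enters the bore first; teeth that miss the slots stop the crank 26 mm above the collar.
- teeth_top (a point): On the shaft's axis at the teeth's upper ends, 26 mm above the collar. The teeth's angle differs each time and is not measured (this point does not turn with them): see it, or find it by turning the crank with a few newtons of pressure until it drops in.
- rice_bowl: White rice bowl, 116 mm across, 60 mm high. Leave it alone. Origin: underside.
- steel_mug: Steel mug, 84 mm across, 95 mm high, handle at its +y. Leave it alone. Origin: underside.
- small_cup: Small white plastic cup, 52 mm across, 50 mm high. Leave it alone. Origin: underside.
- spoon: Steel spoon 170 mm long, lying along its x. Leave it alone. Origin: underside.
- sieve_disc: Perforated aluminium sieve disc of the mill, 124 mm across, 3 mm thick. Leave it alone. Origin: underside.
- swatter: Blue plastic fly swatter, 390 mm long along its x, 90 mm wide head at +x. Leave it alone. Origin: underside. (under the joint of head and stick)
- menu_stand: Clear acrylic card stand with a pink card, 70 x 100 mm, 110 mm high. Leave it alone. Origin: underside.
- jar: Amber glass jar with a red cap, 72 mm across, 70 mm high. Leave it alone. Origin: underside.
There are look-alikes about, which are no part of the job. Leave any pink or turquoise look-alike of the crank alone.

How it is judged (in metres and radians):
At the end, for the whole second after the job is handed in: The crank sits fully home on the shaft: its origin within 3 mm sideways of the seat and less than 3 mm above it, upright within 0.07 rad; its arm over the red handle (knob within 20 mm either side of the handle's centre line, on the handle's side); let go and at rest (horizontal distance between crank and seat below 0.003 m and z of crank in the frame of seat between -0.004 and 0.003 m and angle between crank's own z axis and vertical below 0.07 rad and x of crank_knob in the frame of mill above 0.08 m and y of crank_knob in the frame of mill between -0.02 and 0.02 m and linear speed of crank below 0.02 m/s); the robot touches nothing.
It fails at once if the crank is forced: it presses on the mill or its shaft with more than 40 N (contact force between crank and mill above 40 N).
It fails at once if the robot hits the mill with more than 20 N (contact force between any of the fingers, the arm and mill above 20 N).
It fails at once if another thing on the table is shifted by more than 30 mm (distance of any of rice_bowl, steel_mug, small_cup, spoon, sieve_disc, swatter, menu_stand, jar from where it was at the start of the episode above 0.03 m).
It also fails if it takes over 72 s, if anything falls off the work surface, if the arm or the gripper's body presses on something with over 40 N, if the wrist force passes 120 N, or if a joint passes its speed limit or range.

ROBOT

A 6-joint arm with a two-finger parallel gripper is mounted at the origin on the work surface. World frame = base frame: x ahead of the robot, y to its left, z up, the work surface at z = 0. Lengths are in mm, angles in rad, forces in N, time in s.
With the tool pointing down it reaches from about 350 to 775 mm from the base axis. Payload 7.3 kg.
Tool frame: the origin (TCP) lies on the mounting face of the last link; the fingertips stand 178 mm ahead of it and the grasp point (between the pads) lies 159 mm ahead of it (bot.grip_point_offset is the distance from the TCP to the grasp point, in mm); x points along the fingers, y is the direction in which the jaws open and shut, and the axes are right-handed (so a half turn about x gives the same grasp; the last joint's range is limited). The gripper opens to 92 mm and grips with 3 to 60 N. Pads are 19 mm wide; open, the fingers measure 130 mm over their backs; the gripper's body (75 mm by 190 mm) begins 47 mm behind the grasp point.
Start: joints at [-1.33, 0.342, 1.524, -0, 1.275, -0.146], TCP at [198.064, -486.208, 404.741] pointing down, gripper open.
Joint ranges: [-2.53, 2.53], [-0.77, 2.02], [0.04, 2.7], [-1, 4.14], [0.28, 2.66], [-3.11, 3.11]. Speed limits (rad/s): [2.57, 2.57, 3.14, 3.14, 3.14, 3.14].

INTERFACE

Orientations are given as [roll, pitch, yaw] about the fixed x, y, z axes, in that order (R = Rz(yaw) Ry(pitch) Rx(roll)).
In Python, from plant import bot gives the robot as it stands.
- The arm moves only by the tool arm_command, never from a script. Its argument "moves" is a list of rows, each a list of 5 numbers: the shift along the tool's x, y, z in cm, then the turn about the tool's x in degrees, then the opening, from 0 (shut) to 1 (fully open). A call has 1 to 10 rows; each row is the pose to reach, as a shift and turn from the pose measured when the call began, along the tool's axes at that moment; what a row does not reach only later rows make up. A row lasts 1/10 s, in which the tool goes at most 50 mm and 8.59 degrees, less where a joint would pass 70% of its speed; a pose out of reach is approached as far as the arm can. A call with a gripper value outside its range is refused whole. The fingers move at their own pace and stop on an object; the grip force is fixed at half the most. Time passes only in rows, so rows that repeat a pose let the fingers close. It gives the time, the measured TCP pose, the force and the opening at its end, in the units of the state.
- bot.get_obs(): the state, without advancing time (a new reading comes with each control period).
- bot.capture(name): name is "side" or "top"; returns a dict with "frame" (400x640x3 uint8, blue, green, red), "K" (3x3 intrinsics, pixels), "origin" and "orientation" of the camera in the world. Camera axes: x right, y down, z forward; pixel columns grow to the right and rows downward; lengths in mm; the calibration is good to about 2 mm. A picture is of the moment at which its call begins. There is no depth.
- bot.close_job(): hands the job in, once; it reports no verdict.
The state is a dict: "time": time; "joint_positions": joint angles; "dq": joint speeds; "tau": joint torques, N m; "tool_pos": TCP position; "tcp_rot": TCP orientation; "contact_force": force on the tool from outside, world axes, zero at the start; "moment": the same for the moment, N m; "grip_width": finger opening in mm.
Only numpy, scipy, OpenCV 4.12 (cv2) and the standard library are available. Lean on these libraries where they do the work, as an engineer would, in place of code of your own. Each camera call takes 0.05 s, during which the arm holds its last target.

## Working session

There is one attempt and no reset: what is moved stays moved. The work goes in short steps, Python scripts to look and compute and a tool call to move; the robot and the scene stay as the last step left them, time stands still between calls to the robot, and variables do not carry over. Pictures are saved under pics/ and viewed, and the job is handed in when it is done.

Besides the shell and the picture viewer there is one more tool, called after "Emit:" by a JSON object that holds its "api" and its "payload". arm_command: Moves the arm, as the interface text tells. Its arguments: {"type":"object","properties":{"moves":{"type":"array"}},"required":["moves"]}

```bash
mkdir -p pics; ls
python3 - <<'E'
from plant import bot
import cv2
for n in ("side","top"):
    c=bot.capture(n); cv2.imwrite(f"pics/{n}0.png",c["frame"]); print(n,c["K"],c["origin"],c["orientation"])
print(bot.get_obs())
E
```

```text
pics
side [[517.81636826   0.         323.95891333]
 [  0.         517.81636826 201.59343299]
 [  0.           0.           1.        ]] [ -249.0023329  -1155.16152334  1066.09394963] [-2.15944968  0.00462499 -0.60625158]
top [[517.07687877   0.         325.71024532]
 [  0.         517.07687877 202.05948742]
 [  0.           0.           1.        ]] [ 288.91747788    9.88378055 1733.4292793 ] [-2.98220147e+00 -2.77068239e-04 -1.57646683e+00]
{'time': 0.1, 'joint_positions': array([-1.33001857e+00,  3.42644684e-01,  1.52488941e+00, -1.69385747e-05,
        1.27538759e+00, -1.46026685e-01]), 'dq': array([ 0.00118534, -0.00016624, -0.00151365, -0.0019277 ,  0.00228199,
        0.00035169]), 'tau': array([ 1.66164737e-03, -4.32005882e+01, -2.44694191e+01,  7.20251631e-02,
        5.26625512e-02, -4.25681242e-05]), 'tool_pos': array([ 198.02501415, -486.10157723,  404.12983491]), 'tcp_rot': array([-1.70463557,  1.5694672 ,  1.82376647]), 'contact_force': array([-0.41137368, -0.02844287, -0.39979408]), 'moment': array([ 0.04885584, -0.03416425, -0.00552024]), 'grip_width': 91.48641698772771}
```

View pics/side0.png

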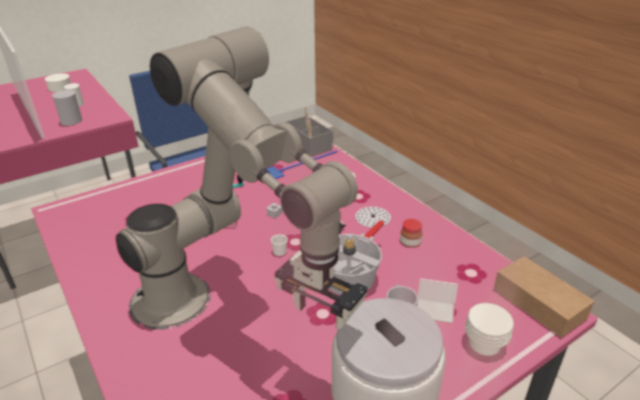

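View pics/top0.png

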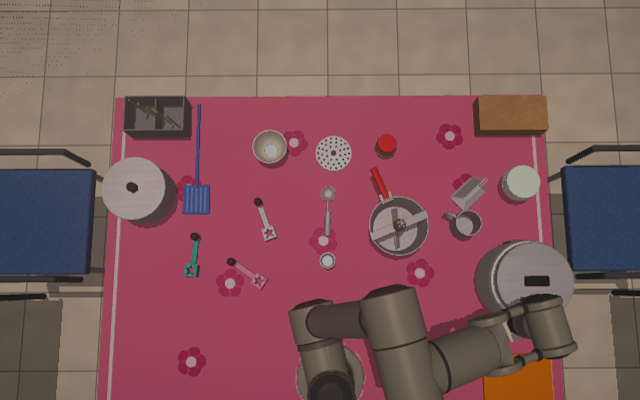

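The top view shows the steel crank with its hub near (268,232) and knob near (258,202). The pink look-alike is at (250,272), the turquoise one at (192,255), and the mill shaft near (400,224) with its red handle toward (378,175). Next I zoom in.

```bash
cat > h.py <<'E'
import numpy as np, cv2
from scipy.spatial.transform import Rotation as R
from plant import bot
def ray(c,u,v):
    d=R.from_euler('xyz',c["orientation"]).as_matrix()@np.linalg.solve(c["K"],[u,v,1.0]); return np.array(c["origin"]),d
def onz(c,u,v,z):
    o,d=ray(c,u,v); return o+d*(z-o[2])/d[2]
def proj(c,p):
    q=R.from_euler('xyz',c["orientation"]).as_matrix().T@(np.array(p)-c["origin"]); q=c["K"]@q; return q[:2]/q[2]
def crop(c,x,y,w,h,s,name):
    cv2.imwrite(name,cv2.resize(c["frame"][y:y+h,x:x+w],None,fx=s,fy=s,interpolation=cv2.INTER_CUBIC))
E
python3 - <<'E'
from h import *
c=bot.capture("top")
crop(c,230,180,60,70,8,"pics/crank0.png"); crop(c,355,160,80,100,6,"pics/mill0.png")
E
```

```text
(no output)
```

View pics/crank0.png

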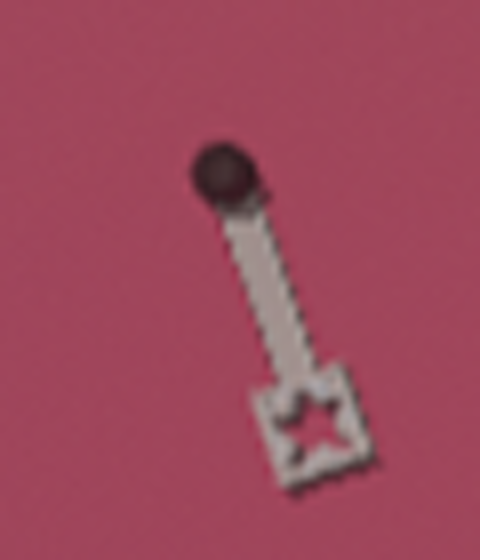

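View pics/mill0.png

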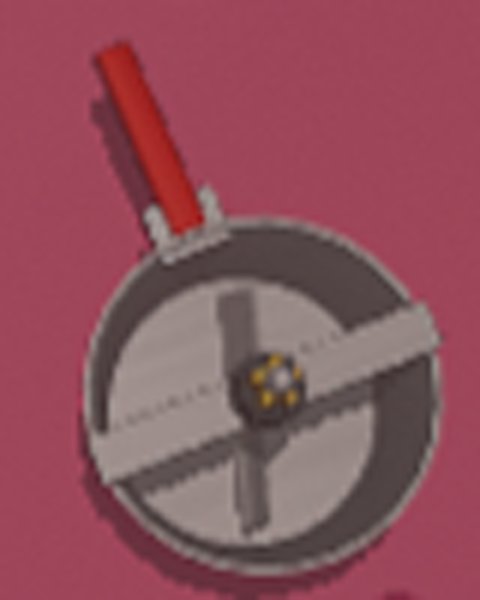

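The crank crop shows the hub square around (269,233) and the knob at (258,202). The mill crop shows five brass teeth around the shaft at about (401,224), and the handle running from (374,169) to (386,198). Now to measure these with masks.

```bash
cat > meas.py <<'E'
from h import *
c=bot.capture("top"); f=c["frame"]; hsv=cv2.cvtColor(f,cv2.COLOR_BGR2HSV)
# crank: low saturation
def sub(x,y,w,h,m):
    o=np.zeros_like(m); o[y:y+h,x:x+w]=m[y:y+h,x:x+w]; return o
m=((hsv[...,1]<75)&(hsv[...,2]>110)).astype(np.uint8)*255
hub=sub(258,224,22,22,m)
cs,_=cv2.findContours(hub,cv2.RETR_EXTERNAL,cv2.CHAIN_APPROX_NONE); k=max(cs,key=cv2.contourArea)
r=cv2.minAreaRect(k); print("hub rect",r)
arm=sub(255,208,20,17,m); ys,xs=np.nonzero(arm)
A=np.array([onz(c,x,y,10)[:2] for x,y in zip(xs,ys)]); l=cv2.fitLine(A.astype(np.float32),cv2.DIST_L2,0,.01,.01).ravel(); print("arm line",l,np.degrees(np.arctan2(l[1],l[0])))
kn=sub(250,194,18,14,((hsv[...,2]<95)).astype(np.uint8)*255); M=cv2.moments(kn,True); ku=M['m10']/M['m00'],M['m01']/M['m00']; K=onz(c,*ku,48); print("knob px",ku,K)
H=onz(c,*r[0],30); print("hub",H)
d=K-H; print("dist",np.hypot(*d[:2]),np.degrees(np.arctan2(d[1],d[0])))
# handle
red=((hsv[...,1]>170)&((hsv[...,0]<6)|(hsv[...,0]>176))).astype(np.uint8)*255
red=sub(365,160,35,45,red); ys,xs=np.nonzero(red)
A=np.array([onz(c,x,y,93)[:2] for x,y in zip(xs,ys)]); l=cv2.fitLine(A.astype(np.float32),cv2.DIST_L2,0,.01,.01).ravel(); print("handle n",len(A),l,np.degrees(np.arctan2(l[1],l[0])))
# rim ellipse not masked; brass
br=((hsv[...,0]>15)&(hsv[...,0]<30)&(hsv[...,1]>100)).astype(np.uint8)*255
br=sub(390,212,22,24,br); n,lab,st,ce=cv2.connectedComponentsWithStats(br); print("brass"); 
for i in range(1,n): print(st[i][4],ce[i],onz(c,*ce[i],150))
dk=sub(388,208,28,32,(hsv[...,2]<75).astype(np.uint8)*255|br); 
cs,_=cv2.findContours(dk,cv2.RETR_EXTERNAL,cv2.CHAIN_APPROX_NONE);k=max(cs,key=cv2.contourArea);print("dark",cv2.minEnclosingCircle(k),cv2.contourArea(k)); e=cv2.minEnclosingCircle(k)[0]; print(onz(c,*e,118))
for z in (103,118,124,150,164): pass
crop(c,388,210,26,28,20,"pics/teeth.png")
E
python3 meas.py
```

```text
hub rect ((267.9246520996094, 230.9657745361328), (15.800556182861328, 12.289320945739746), 69.44395446777344)
arm line [9.3379748e-01 3.5780197e-01 5.2053351e+02 2.1858011e+02] 20.965267
knob px (257.89473684210526, 201.98245614035088) [561.36853484 231.75742893  48.        ]
hub [467.00647635 199.4914731   30.        ]
dist 99.72607475631646 18.877497918121584
handle n 203 [ 9.2696893e-01  3.7513816e-01  6.1744275e+02 -1.6577145e+02] 22.03285
brass
10 [398.9 221. ] [ 483.03224705 -217.34367764  150.        ]
2 [404.  221.5] [ 481.39164876 -233.02410031  150.        ]
6 [398.83333333 225.83333333] [ 468.05111921 -216.71679781  150.        ]
4 [403.25 226.  ] [ 467.45860352 -230.30064751  150.        ]
dark ((399.0, 225.0), 6.324655532836914) 62.0
[ 474.30043464 -221.89392871  118.        ]
```

View pics/teeth.png

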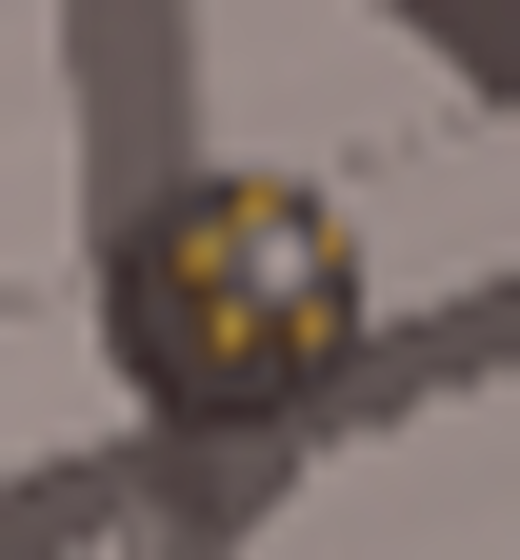

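```bash
cat > m2.py <<'E'
from h import *
c=bot.capture("top")
px=lambda p,ox,oy,s:((p[0]+.5)/s-.5+ox,(p[1]+.5)/s-.5+oy)
print("rim",onz(c,*px((262,395),355,160,6),95))
print("tip",onz(c,*px((282,262),388,210,20),164))
T=np.array([onz(c,*px(p,388,210,20),150)[:2] for p in [(258,193),(203,252),(232,320),(312,320),(332,240)]])
ce=T.mean(0);a=np.degrees(np.arctan2(*(T-ce).T[::-1]));print("teeth",ce,np.hypot(*(T-ce).T),a, a%72)
hc=[(252,392),(345,365),(372,458),(288,488)]
P=np.array([onz(c,*px(p,230,180,8),30)[:2] for p in hc]);print("hub",P.mean(0),[np.hypot(*(P[i]-P[i-1])) for i in range(4)],[np.degrees(np.arctan2(*(P[i]-P[i-1])[::-1])) for i in range(4)])
print("knob",onz(c,*px((224,173),230,180,8),52))
f=c["frame"]
s=bot.capture("side")
print("crank in side",proj(s,[462,198,30]),"mill",proj(s,[474,-222,150]))
u,v=proj(s,[462,198,30]).astype(int)
crop(s,u-30,v-40,90,70,8,"pics/cs.png")
u,v=proj(s,[474,-222,150]).astype(int)
crop(s,u-50,v-40,110,90,7,"pics/ms.png")
E
python3 m2.py
```

```text
rim [ 475.61837717 -222.76651638   95.        ]
tip [ 476.27148121 -223.51840768  164.        ]
teeth [ 477.49603497 -223.33714411] [11.23529412 10.0818437  10.22798224 10.82631869 10.76877639] [   5.76597484   78.17358789  146.16229761 -142.29104826  -69.24672727] [5.76597484 6.17358789 2.16229761 1.70895174 2.75327273]
hub [461.00470885 196.38358001] [np.float64(42.70581568679929), np.float64(39.89994722646991), np.float64(40.342222342968505), np.float64(36.59090488451973)] [np.float64(21.136475040840534), np.float64(-73.97400604533763), np.float64(-163.3645967385213), np.float64(109.46683618531564)]
knob [563.38088051 232.36546717  52.        ]
crank in side [272.69101948 207.2405983 ] mill [347.15087942 238.85005572]
```

View pics/cs.png

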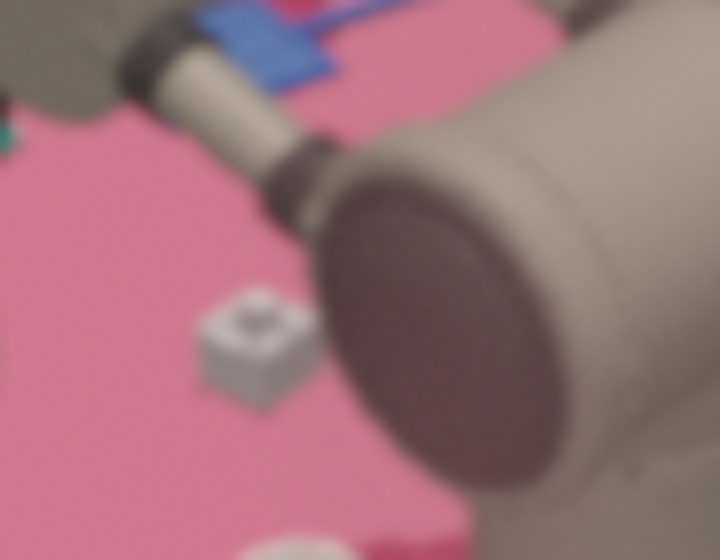

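View pics/ms.png

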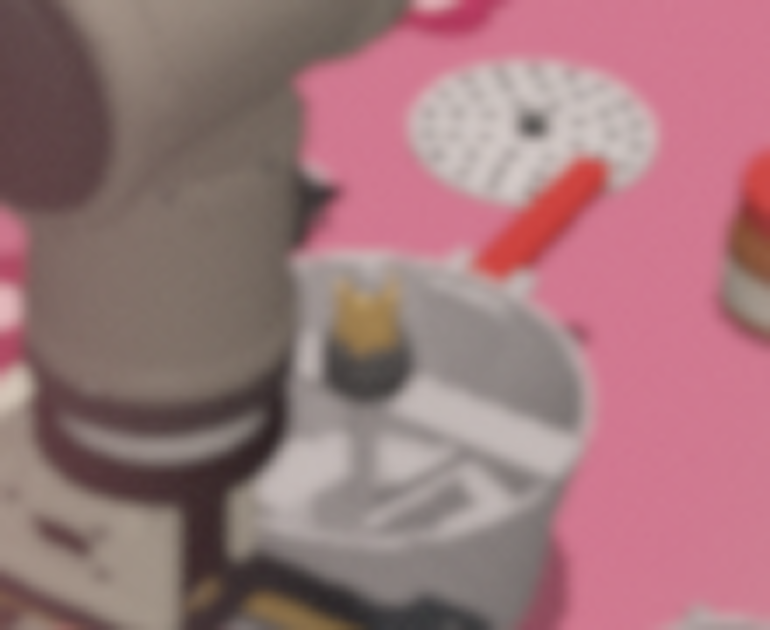

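```bash
cat > plan.py <<'E'
from h import *
def plan(g,crankyaw=None,o=None):
    o=o or bot.get_obs(); Rm=R.from_euler('xyz',o["tcp_rot"]).as_matrix()
    gp=o["tool_pos"]+159*Rm[:,0]
    sh=Rm.T@(np.array(g)-gp)/10
    y=Rm[:,1]; out="gp %s toolx %s y_ang %.2f  crankyaw-if-held %.2f | shift cm %s"%(gp.round(1),Rm[:,0].round(4),np.degrees(np.arctan2(y[1],y[0])),np.degrees(np.arctan2(y[1],y[0]))-90,sh.round(2))
    if crankyaw is not None:
        for k in (90,-90):
            yd=np.radians(crankyaw+k); d=Rm.T@np.array([np.cos(yd),np.sin(yd),0]); out+=" turn %.1f"%np.degrees(np.arctan2(d[2],d[1]))
    print(out); print("t",o["time"],"q",o["joint_positions"].round(2),"F",o["contact_force"].round(1),"M",o["moment"].round(2),"w",o["grip_width"].round(1))
E
python3 - <<'E'
from plan import *
c=bot.capture("side");t=bot.capture("top")
# triangulate hub top
o1,d1=ray(c,242+260.5/8-.5,167+320.5/8-.5);o2,d2=ray(t,268.75,232.75)
d1/=np.linalg.norm(d1);d2/=np.linalg.norm(d2)
s=np.linalg.lstsq(np.c_[d1,-d2],o2-o1,rcond=None)[0];print(o1+s[0]*d1,o2+s[1]*d2)
print(onz(c,242+260.5/8-.5,167+320.5/8-.5,30))
plan([461,196,130],19.9)
E
```

```text
[465.50413237 193.93248542  33.80536148] [460.70936258 196.29975217  33.58039665]
[468.13804251 198.90569779  30.        ]
gp [ 198.  -486.2  245.6] toolx [-0.e+00  2.e-04 -1.e+00] y_ang -67.84  crankyaw-if-held -157.84 | shift cm [ 11.57 -53.26 -50.08] turn -177.7 turn 2.3Traceback (most recent call last):
  File "<stdin>", line 8, in <module>
  File "plan.py", line 10, in plan
    print(out); print("t",o["time"],"q",o["joint_positions"].round(2),"F",o["contact_force"].round(1),"M",o["moment"].round(2),"w",o["grip_width"].round(1))
                                                                                                                                   ^^^^^^^^^^^^^^^^^^^^^
AttributeError: 'float' object has no attribute 'round'
```

Emit:
{"api": "arm_command", "payload": {"moves": [[0, -2.5, -4, 0, 1], [0, -5, -8, 0, 1], [0, -7.5, -12, 0, 1], [0, -10, -16, 0, 1], [0, -12.5, -20, 0, 1], [0, -15, -24, 0, 1], [0, -17.5, -28, 0, 1], [0, -20, -32, 0, 1], [0, -24, -34, 0, 1], [0, -28, -36, 0, 1]]}}

```text
time: 1.4
tool_pos: [426.2, -89.3, 404.6]
tcp_rot: [-2.091, 1.571, 1.438]
contact_force: [-0.3, 0.5, 0.0]
grip_width: 91.7
```

```bash
sed -i 's/o\["grip_width"\].round(1)/round(o["grip_width"],1)/' plan.py; python3 -c "
from plan import *
plan([460.5,195.5,130],19.9)"
```

```text
gp [426.2 -89.3 245.6] toolx [ 0.e+00  2.e-04 -1.e+00] y_ang -67.83  crankyaw-if-held -157.83 | shift cm [ 11.56 -25.07 -13.92] turn -177.7 turn 2.3
t 1.4 q [-0.38  0.18  1.75  0.    1.21  0.8 ] F [-0.3  0.5  0. ] M [ 0.02 -0.02 -0.  ] w 91.7
```

Emit:
{"api": "arm_command", "payload": {"moves": [[2, -4, -2, 1, 1], [4, -8, -4, 2, 1], [6, -12, -6.5, 2.3, 1], [8, -16, -9, 2.3, 1], [10, -20, -11, 2.3, 1], [11.5, -24, -13, 2.3, 1], [11.5, -25.1, -13.9, 2.3, 1], [11.5, -25.1, -13.9, 2.3, 1]]}}

```text
time: 2.2
tool_pos: [460.4, 197.2, 289.4]
tcp_rot: [-2.093, 1.571, 1.399]
contact_force: [-0.7, -1.0, -0.1]
grip_width: 91.9
```

```bash
python3 -c "
from plan import *
plan([460.5,195.5,24],19.9)
for n in ('side','top'):
    c=bot.capture(n);u,v=proj(c,[470,200,60]).astype(int)
    crop(c,u-50,v-40,100,80,7,f'pics/ap_{n}.png')"
```

```text
gp [460.4 197.2 130.4] toolx [ 0.e+00  2.e-04 -1.e+00] y_ang -69.93  crankyaw-if-held -159.93 | shift cm [10.64  0.17  0.05] turn -179.8 turn 0.2
t 2.2 q [0.25 0.43 1.75 0.   0.97 1.47] F [-0.7 -1.  -0.1] M [0.03 0.05 0.01] w 91.9
```

View pics/ap_side.png

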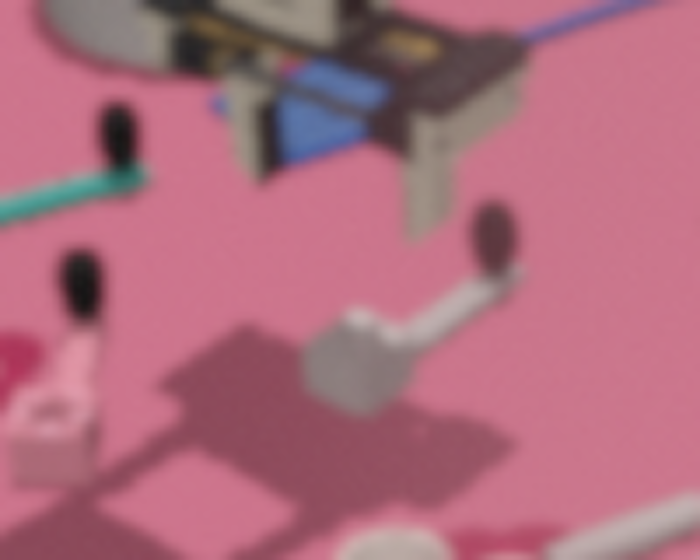

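The side view shows the gripper above the steel crank, with the hub clear of the fingers and the pink crank well away. Descending.

Emit:
{"api": "arm_command", "payload": {"moves": [[3, 0.2, 0.05, 0.2, 1], [6, 0.2, 0.05, 0.2, 1], [8.5, 0.2, 0.05, 0.2, 1], [10, 0.2, 0.05, 0.2, 1], [10.6, 0.2, 0.05, 0.2, 1], [10.6, 0.2, 0.05, 0.2, 0.3], [10.6, 0.2, 0.05, 0.2, 0.3], [10.6, 0.2, 0.05, 0.2, 0.3], [10.6, 0.2, 0.05, 0.2, 0.3], [10.6, 0.2, 0.05, 0.2, 0.3]]}}

```text
time: 3.3
tool_pos: [460.7, 193.0, 184.6]
tcp_rot: [2.866, 1.569, 0.068]
contact_force: [-0.3, 0.2, 0.1]
grip_width: 56.4
```

```bash
python3 -c "
from plan import *
plan([460.5,195.5,24],19.9)
for n in ('side','top'):
    c=bot.capture(n);u,v=proj(c,[470,200,40]).astype(int)
    crop(c,u-50,v-40,100,80,7,f'pics/gr_{n}.png')"
```

```text
gp [460.9 193.1  25.6] toolx [ 1.5e-03  1.0e-04 -1.0e+00] y_ang -70.29  crankyaw-if-held -160.29 | shift cm [ 0.16 -0.24 -0.04] turn 179.8 turn -0.2
t 3.3 q [ 0.24  0.59  1.84 -0.    0.71  1.47] F [-0.3  0.2  0.1] M [ 0.    0.02 -0.03] w 56.4
```

View pics/gr_side.png

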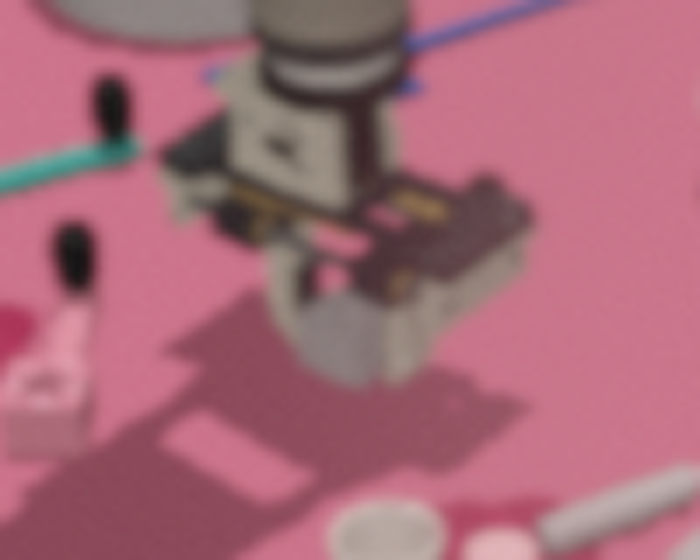

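Emit:
{"api": "arm_command", "payload": {"moves": [[0.1, -0.2, 0, 0, 0.3], [0.1, -0.2, 0, 0, 0.3], [0.1, -0.2, 0, 0, 0.3], [0.1, -0.2, 0, 0, 0.3], [0.1, -0.2, 0, 0, 0.3], [0.1, -0.2, 0, 0, 0.3]]}}

```text
time: 4.0
tool_pos: [459.7, 195.4, 183.6]
tcp_rot: [-2.748, 1.57, 0.737]
contact_force: [-2.7, 4.3, 5.2]
grip_width: 40.0
```

```bash
python3 -c "
from plan import *
plan([460.5,195.5,24],19.9)"
```

```text
gp [459.8 195.5  24.6] toolx [ 8.e-04  7.e-04 -1.e+00] y_ang -70.30  crankyaw-if-held -160.30 | shift cm [ 0.06  0.02 -0.06] turn 179.8 turn -0.2
t 4.0 q [0.25 0.59 1.84 0.   0.7  1.47] F [-2.7  4.3  5.2] M [0.76 0.4  0.04] w 40.0
```

Emit:
{"api": "arm_command", "payload": {"moves": [[-0.3, 0, 0, 0, 0.2], [-1, 0, 0, 0, 0.2], [-3, 0, 0, 0, 0.2], [-6, 0, 0, 0, 0.2], [-10, 0, 0, 0, 0.2], [-14, 0, 0, 0, 0.2], [-18, 0, 0, 0, 0.2], [-20, 0, 0, 0, 0.2], [-20, 0, 0, 0, 0.2], [-20, 0, 0, 0, 0.2]]}}

```text
time: 5.0
tool_pos: [459.1, 195.0, 382.7]
tcp_rot: [-0.647, 1.57, 2.839]
contact_force: [-0.2, 0.8, -3.7]
grip_width: 40.3
```

```bash
cat > look.py <<'E'
import sys
from plan import *
plan([476,-223.3,225],3.7)
o=bot.get_obs();Rm=R.from_euler('xyz',o["tcp_rot"]).as_matrix();gp=o["tool_pos"]+159*Rm[:,0]
w=int(sys.argv[2]) if len(sys.argv)>2 else 90
for n in ('side','top'):
    c=bot.capture(n);u,v=proj(c,gp+[0,0,-10]).astype(int)
    h=int(w*.78);x=min(max(u-w//2,0),639-w);y=min(max(v-h//2,0),399-h);print(n,"offset",x,y)
    crop(c,x,y,w,h,640/w,f'pics/{sys.argv[1]}_{n}.png')
E
python3 look.py lift
```

```text
gp [459.  195.1 223.7] toolx [-6.e-04  2.e-04 -1.e+00] y_ang -70.30  crankyaw-if-held -160.30 | shift cm [-0.14 39.96 12.5 ] turn -164.0 turn 16.0
t 5.0 q [0.25 0.31 1.63 0.   1.2  1.47] F [-0.2  0.8 -3.7] M [-0.07  0.17 -0.01] w 40.3
side offset 224 127
top offset 217 192
```

View pics/lift_side.png

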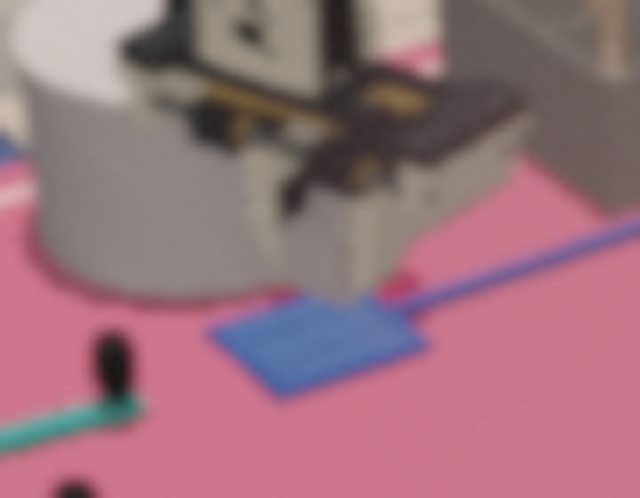

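View pics/lift_top.png

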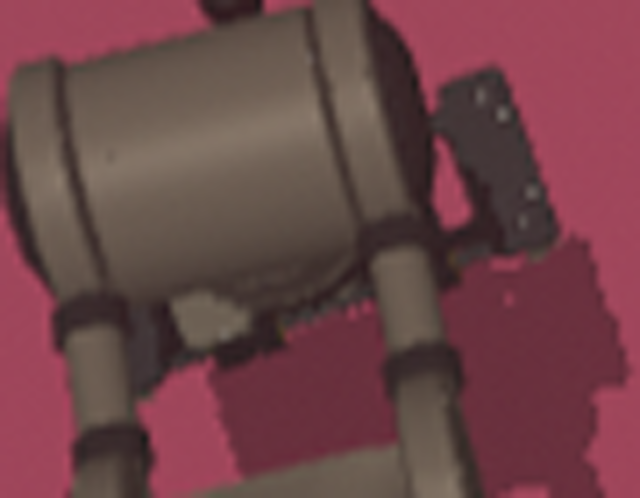

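Emit:
{"api": "arm_command", "payload": {"moves": [[-0.2, 2, 0.6, 0, 0.2], [-0.2, 6, 1.9, 3, 0.2], [-0.2, 10, 3.1, 6, 0.2], [-0.2, 14, 4.4, 9, 0.2], [-0.2, 18, 5.6, 12, 0.2], [-0.2, 22, 6.9, 14, 0.2], [-0.2, 26, 8.1, 16, 0.2], [-0.2, 30, 9.4, 16, 0.2], [-0.2, 34, 10.6, 16, 0.2], [-0.2, 36, 11.3, 16, 0.2]]}}

```text
time: 6.1
tool_pos: [473.8, -185.0, 381.8]
tcp_rot: [-0.092, 1.565, 3.112]
contact_force: [0.3, 0.3, -3.2]
grip_width: 39.6
```

```bash
python3 look.py tr 110
```

```text
gp [ 472.8 -185.   222.8] toolx [-5.9e-03  2.0e-04 -1.0e+00] y_ang -86.44  crankyaw-if-held -176.44 | shift cm [-0.23  3.84 -0.08] turn 179.9 turn -0.1
t 6.1 q [-0.52  0.33  1.6  -0.    1.21  0.99] F [ 0.3  0.3 -3.2] M [ 0.11  0.2  -0.03] w 39.6
side offset 284 173
top offset 336 179
```

View pics/tr_side.png

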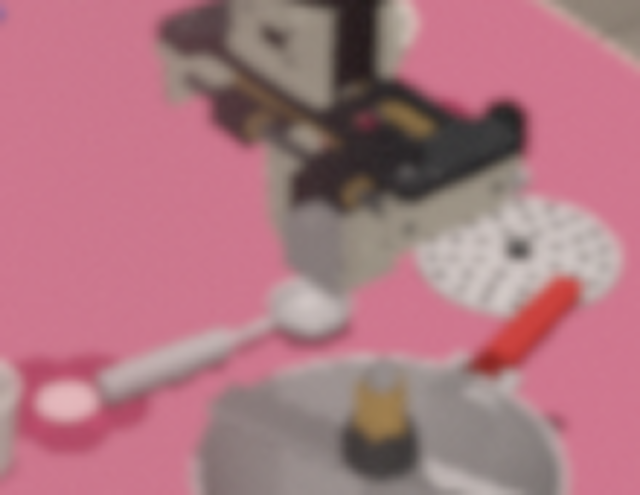

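View pics/tr_top.png

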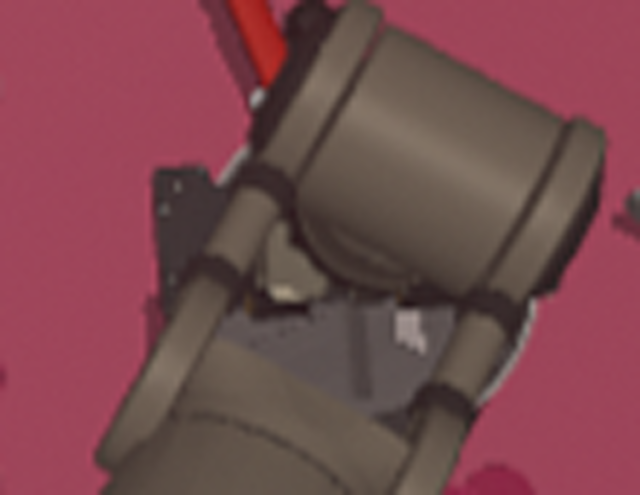

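Run:
```python
from plan import *
s=bot.capture("side");t=bot.capture("top")
k=640/110
f=lambda p:((np.array(p)-np.array([284,173]))*k).round(0)
ft=lambda p:((np.array(p)-np.array([336,179]))*k).round(0)
print("tip",f(proj(s,[476,-223.3,164])),"collar",f(proj(s,[476,-223.3,124])))
gp=np.array([472.8,-185,222.8]); a=np.radians(3.56)
org=gp+[0,0,-24.6]
for dx in(-3,0,3):
  print(dx,"knobtop",f(proj(s,org+[(110+dx)*np.cos(a),(110+dx)*np.sin(a),52])),ft(proj(t,org+[(110+dx)*np.cos(a),(110+dx)*np.sin(a),52])),"armend",f(proj(s,org+[(124+dx)*np.cos(a),(124+dx)*np.sin(a),5])),
  "hub near face bottom corners",f(proj(s,org+R.from_euler('z',a).apply([-20+dx,20,0]))),f(proj(s,org+R.from_euler('z',a).apply([-20+dx,-20,0]))))
```

```text
tip [373. 360.] collar [371. 424.]
-3 knobtop [488. 107.] [311.  29.] armend [504. 175.] hub near face bottom corners [261. 267.] [312. 305.]
0 knobtop [492. 105.] [310.  24.] armend [508. 173.] hub near face bottom corners [265. 265.] [317. 303.]
3 knobtop [496. 103.] [310.  18.] armend [513. 171.] hub near face bottom corners [270. 263.] [322. 300.]
```

Emit:
{"api": "arm_command", "payload": {"moves": [[0, 1.5, 0, 0, 0.2], [0, 3, 0, 0, 0.2], [0.5, 3.8, 0, 0, 0.2], [1.5, 3.8, 0, 0, 0.2], [2.2, 3.8, 0, 0, 0.2], [2.4, 3.8, 0, 0, 0.2], [2.4, 3.8, 0, 0, 0.2], [2.4, 3.8, 0, 0, 0.2]]}}

```text
time: 7.1
tool_pos: [476.1, -219.8, 358.1]
tcp_rot: [-0.325, 1.565, 2.88]
contact_force: [0.1, -0.1, -4.4]
grip_width: 40.1
```

```bash
python3 look.py ab 70; python3 -c "
from plan import *
c=bot.capture('top');crop(c,365,160,80,70,8,'pics/ab2_top.png')"
```

```text
gp [ 475.2 -219.5  199.1] toolx [-0.0058  0.0016 -1.    ] y_ang -86.35  crankyaw-if-held -176.35 | shift cm [-2.59  0.38 -0.04] turn 180.0 turn -0.0
t 7.1 q [-0.58  0.38  1.6  -0.    1.17  0.93] F [ 0.1 -0.1 -4.4] M [-0.    0.17  0.03] w 40.1
side offset 312 200
top offset 366 194
```

View pics/ab_side.png

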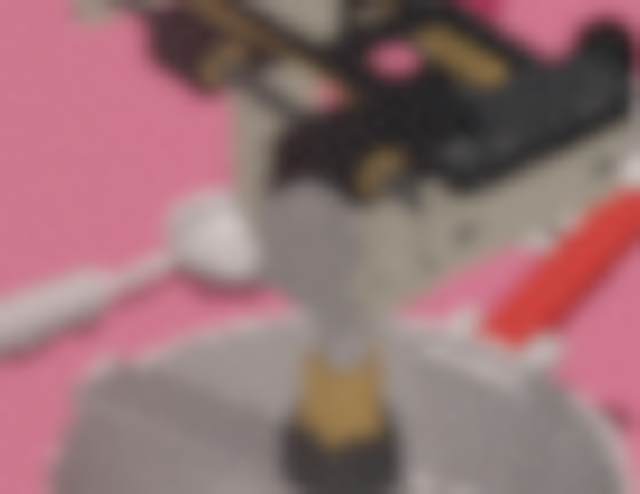

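View pics/ab2_top.png

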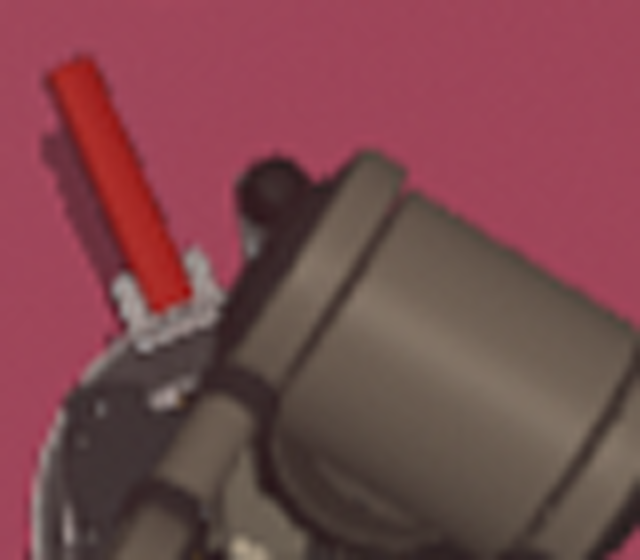

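Run:
```python
from plan import *
s=bot.capture("side");t=bot.capture("top")
gp=np.array([475.2,-219.5,199.1]); a=np.radians(3.65)
K=onz(t,398.6,183.3,gp[2]-24.6+50);print("knob",K, "rel gp in crank axes",R.from_euler('z',-a).apply(K-gp))
k=640/70
f=lambda p:((np.array(p)-np.array([312,200])+.5)*k-.5).round(0)
print("tip",f(proj(s,[476,-223.3,164])),"toothbase",f(proj(s,[476,-223.3,124])))
org=gp+[0,0,-24.6]
for dx in(0,3):
  print(dx,[f(proj(s,org+R.from_euler('z',a).apply([x+dx,y,z]))) for x,y,z in((-20,20,0),(-20,-20,0),(-20,20,30),(110,0,52))])
```

```text
knob [ 586.74898719 -208.93624779  224.5       ] rel gp in crank axes [111.99521968   3.44095525  25.4       ]
tip [334. 324.] toothbase [331. 424.]
0 [array([235., 286.]), array([318., 347.]), array([236., 208.]), array([592.,  30.])]
3 [array([242., 282.]), array([326., 343.]), array([243., 205.]), array([599.,  27.])]
```

Emit:
{"api": "arm_command", "payload": {"moves": [[0, 0.38, 0.1, 0, 0.2], [0, 0.38, 0.1, 0, 0.2], [0, 0.38, 0.1, 0, 0.2], [0, 0.38, 0.1, 0, 0.2]]}}

```text
time: 7.75
tool_pos: [475.3, -223.8, 358.2]
tcp_rot: [-0.314, 1.565, 2.891]
contact_force: [0.6, 0.1, -3.7]
grip_width: 40.0
```

```bash
python3 -c "
from plan import *
plan([474,-223.5,199],3.7)
c=bot.capture('side');crop(c,322,205,50,50,12,'pics/ab3.png')
print(proj(c,[476,-223.3,164]))"
```

```text
gp [ 474.4 -223.6  199.2] toolx [-0.0057  0.0015 -1.    ] y_ang -86.37  crankyaw-if-held -176.37 | shift cm [ 0.02 -0.01  0.04] turn 179.9 turn -0.1
t 7.75 q [-0.59  0.39  1.59 -0.    1.17  0.92] F [ 0.6  0.1 -3.7] M [-0.02  0.16  0.  ] w 40.0
[348.08266095 234.95666651]
```

View pics/ab3.png

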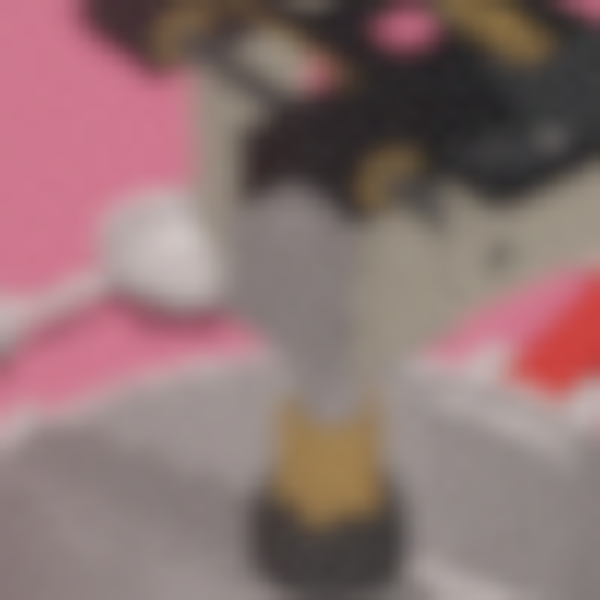

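Run:
```python
from plan import *
s=bot.capture("side")
gp=np.array([474.4,-223.6,199.2]); a=np.radians(3.65)
f=lambda p:((proj(s,p)-np.array([322,205])+.5)*12-.5).round(0)
print("collar",[f([476,-223.3,z]) for z in(118,124,150)])
org=gp+[0,0,-24.6]
for dx in(0,2,4):
  print(dx,[f(org+R.from_euler('z',a).apply([x+dx,y,z])) for x,y,z in((-20,20,0),(-20,20,30),(-20,-20,0),(-20,-20,30))])
```

```text
collar [array([314., 516.]), array([315., 497.]), array([317., 411.])]
0 [array([196., 325.]), array([197., 223.]), array([305., 405.]), array([308., 302.])]
2 [array([203., 321.]), array([204., 219.]), array([312., 402.]), array([315., 299.])]
4 [array([209., 318.]), array([210., 216.]), array([318., 399.]), array([321., 296.])]
```

Run:
```python
from plan import *
s=bot.capture("side")
g=s["frame"][205:255,322:372].astype(float)
g=cv2.resize(g,None,fx=12,fy=12,interpolation=cv2.INTER_CUBIC)
# stretch greys, clahe on L
lab=cv2.cvtColor(np.clip(g,0,255).astype(np.uint8),cv2.COLOR_BGR2LAB)
lab[...,0]=cv2.createCLAHE(6,(4,4)).apply(lab[...,0])
cv2.imwrite("pics/ab4.png",cv2.cvtColor(lab,cv2.COLOR_LAB2BGR))
```

```text
(no output)
```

View pics/ab4.png

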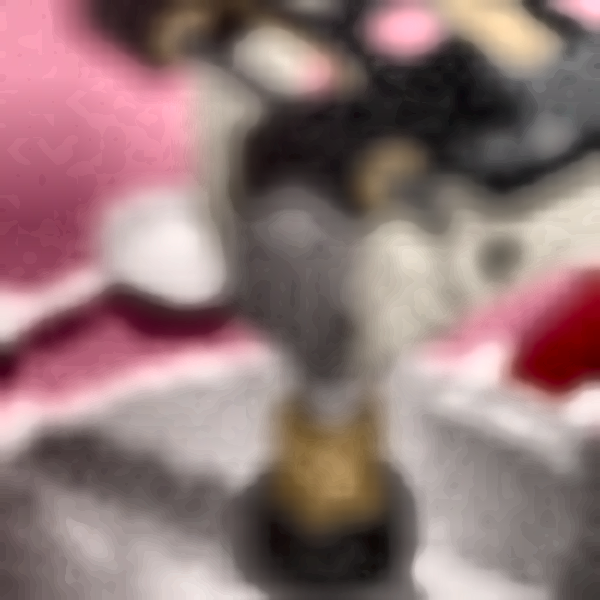

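The side view shows the hub roughly over the shaft, and the tr picture gave the hub about 2 mm ahead of the grasp point. I'll lower it slowly and watch the forces.

Emit:
{"api": "arm_command", "payload": {"moves": [[0.5, 0, 0, 0, 0.2], [1, 0, 0, 0, 0.2], [1.3, 0, 0, 0, 0.2], [1.6, 0, 0, 0, 0.2], [1.6, 0, 0, 0, 0.2], [1.6, 0, 0, 0, 0.2]]}}

```text
time: 8.5
tool_pos: [475.2, -223.8, 342.2]
tcp_rot: [-0.314, 1.565, 2.891]
contact_force: [-0.0, 0.4, -3.4]
grip_width: 39.4
```

```bash
python3 -c "
from plan import *
plan([474,-223.5,175],3.7)"
```

```text
gp [ 474.3 -223.5  183.2] toolx [-0.0058  0.0015 -1.    ] y_ang -86.36  crankyaw-if-held -176.36 | shift cm [ 0.82 -0.    0.03] turn 179.9 turn -0.1
t 8.5 q [-0.59  0.4   1.62 -0.    1.13  0.92] F [-0.   0.4 -3.4] M [0.02 0.15 0.05] w 39.4
```

Bottom is at about 158.6, the tip has entered and there's no contact. Next, down toward the teeth tops (bottom at 150 means gp about 174.6).

Emit:
{"api": "arm_command", "payload": {"moves": [[0.2, 0, 0, 0, 0.2], [0.4, 0, 0, 0, 0.2], [0.6, 0, 0, 0, 0.2], [0.6, 0, 0, 0, 0.2]]}}

```text
time: 8.9
tool_pos: [475.1, -223.7, 335.8]
tcp_rot: [-0.346, 1.564, 2.859]
contact_force: [-0.4, -0.0, -3.5]
grip_width: 39.6
```

```bash
python3 -c "
from plan import *
plan([474,-223.5,175],3.7)"
```

```text
gp [ 474.1 -223.4  176.8] toolx [-0.0063  0.0018 -1.    ] y_ang -86.36  crankyaw-if-held -176.36 | shift cm [0.18 0.01 0.01] turn 179.9 turn -0.1
t 8.9 q [-0.59  0.41  1.62 -0.    1.11  0.92] F [-0.4 -0.  -3.5] M [ 0.02  0.13 -0.03] w 39.6
```

Emit:
{"api": "arm_command", "payload": {"moves": [[0.1, 0, 0, 0, 0.2], [0.2, 0, 0, 0, 0.2], [0.3, 0, 0, 0, 0.2], [0.3, 0, 0, 0, 0.2], [0.3, 0, 0, 0, 0.2]]}}

```text
time: 9.4
tool_pos: [475.1, -223.7, 333.2]
tcp_rot: [-0.321, 1.565, 2.884]
contact_force: [-0.8, 0.9, 1.2]
grip_width: 40.0
```

```bash
python3 -c "
from plan import *
plan([474,-223.5,175],3.7)"
```

```text
gp [ 474.2 -223.4  174.2] toolx [-0.0058  0.0015 -1.    ] y_ang -86.36  crankyaw-if-held -176.36 | shift cm [-0.08  0.01  0.02] turn 179.9 turn -0.1
t 9.4 q [-0.59  0.41  1.63 -0.    1.11  0.92] F [-0.8  0.9  1.2] M [0.16 0.33 0.02] w 40.0
```

Emit:
{"api": "arm_command", "payload": {"moves": [[0.05, 0, 0, 0.7, 0.2], [0.1, 0, 0, 1.4, 0.2], [0.1, 0, 0, 2.1, 0.2], [0.1, 0, 0, 2.8, 0.2], [0.1, 0, 0, 2.8, 0.2]]}}

```text
time: 9.9
tool_pos: [475.0, -223.6, 333.0]
tcp_rot: [-0.25, 1.565, 2.905]
contact_force: [-3.3, 2.4, 7.4]
grip_width: 40.2
```

```bash
python3 -c "
from plan import *
plan([474,-223.5,175],3.7)"
```

```text
gp [ 474.1 -223.4  174. ] toolx [-0.0056  0.0014 -1.    ] y_ang -89.21  crankyaw-if-held -179.21 | shift cm [-0.1   0.01  0.01] turn 177.1 turn -2.9
t 9.9 q [-0.59  0.41  1.63 -0.    1.11  0.97] F [-3.3  2.4  7.4] M [0.47 0.74 0.07] w 40.2
```

Emit:
{"api": "arm_command", "payload": {"moves": [[0, 0, 0, -1, 0.2], [0, 0, 0, -2, 0.2], [0, 0, 0, -3, 0.2], [0, 0, 0, -4, 0.2], [0, 0, 0, -4.7, 0.2], [0, 0, 0, -5.4, 0.2], [0, 0, 0, -5.4, 0.2]]}}

```text
time: 10.6
tool_pos: [475.0, -223.6, 332.8]
tcp_rot: [-0.359, 1.565, 2.891]
contact_force: [-0.9, 1.5, 1.2]
grip_width: 39.7
```

```bash
python3 -c "
from plan import *
plan([474,-223.5,175],3.7)"
```

```text
gp [ 474.1 -223.3  173.9] toolx [-0.0058  0.0015 -1.    ] y_ang -83.78  crankyaw-if-held -173.78 | shift cm [-0.11  0.02  0.01] turn -177.5 turn 2.5
t 10.6 q [-0.59  0.41  1.63 -0.    1.11  0.88] F [-0.9  1.5  1.2] M [ 0.17  0.37 -0.01] w 39.7
```

Emit:
{"api": "arm_command", "payload": {"moves": [[0.08, 0, 0, 0, 0.2], [0.15, 0, 0, 0, 0.2], [0.15, 0, 0, -0.7, 0.2], [0.15, 0, 0, -1.4, 0.2], [0.15, 0, 0, -2, 0.2], [0.15, 0, 0, -2, 0.2]]}}

```text
time: 11.2
tool_pos: [474.5, -223.3, 330.5]
tcp_rot: [-0.501, 1.562, 2.785]
contact_force: [-4.5, 2.5, -5.4]
grip_width: 39.9
```

```bash
python3 -c "
from plan import *
plan([474,-223.5,175],3.7)"
```

```text
gp [ 473.2 -222.8  171.5] toolx [-0.0082  0.003  -1.    ] y_ang -81.77  crankyaw-if-held -171.77 | shift cm [-0.35  0.07 -0.06] turn -175.5 turn 4.5
t 11.2 q [-0.59  0.42  1.63 -0.    1.1   0.84] F [-4.5  2.5 -5.4] M [ 0.49  0.85 -0.23] w 39.9
```

Emit:
{"api": "arm_command", "payload": {"moves": [[0.1, -0.04, 0.05, 0, 0.2], [0.2, -0.04, 0.05, 0, 0.2], [0.3, -0.04, 0.05, 0, 0.2], [0.3, -0.04, 0.05, 0, 0.2]]}}

```text
time: 11.6
tool_pos: [474.1, -223.1, 328.9]
tcp_rot: [-0.415, 1.564, 2.87]
contact_force: [-4.9, 2.7, 7.6]
grip_width: 40.0
```

```bash
python3 -c "
from plan import *
plan([474,-223.5,175],3.7)"
```

```text
gp [ 473.1 -222.8  169.9] toolx [-0.0062  0.0017 -1.    ] y_ang -81.78  crankyaw-if-held -171.78 | shift cm [-0.51  0.08 -0.07] turn -175.5 turn 4.5
t 11.6 q [-0.59  0.42  1.64 -0.    1.1   0.84] F [-4.9  2.7  7.6] M [ 0.59  0.95 -0.21] w 40.0
```

Emit:
{"api": "arm_command", "payload": {"moves": [[0, -0.05, 0.08, 0.5, 0.2], [0, -0.05, 0.08, 1, 0.2], [0.1, -0.05, 0.08, 1, 0.2], [0.2, -0.05, 0.08, 1, 0.2], [0.2, -0.05, 0.08, 1, 0.2]]}}

```text
time: 12.1
tool_pos: [473.6, -222.8, 327.0]
tcp_rot: [-0.368, 1.566, 2.9]
contact_force: [2.1, 0.9, -1.7]
grip_width: 39.7
```

```bash
python3 -c "
from plan import *
plan([474,-223.5,175],3.7)"
```

```text
gp [ 472.8 -222.6  168. ] toolx [-0.0049  0.0012 -1.    ] y_ang -82.78  crankyaw-if-held -172.78 | shift cm [-0.7  0.1 -0.1] turn -176.5 turn 3.5
t 12.1 q [-0.59  0.42  1.64 -0.    1.09  0.86] F [ 2.1  0.9 -1.7] M [ 0.22 -0.22 -0.03] w 39.7
```

Forces are relieved and it's sliding down. Continuing; home is about 19 mm further.

Emit:
{"api": "arm_command", "payload": {"moves": [[0.15, 0, 0, 0, 0.2], [0.3, 0, 0, 0, 0.2], [0.45, 0, 0, 0, 0.2], [0.6, 0, 0, 0, 0.2], [0.6, 0, 0, 0, 0.2]]}}

```text
time: 12.6
tool_pos: [473.6, -222.8, 320.9]
tcp_rot: [-0.379, 1.566, 2.888]
contact_force: [-0.8, 1.4, 0.8]
grip_width: 39.6
```

```bash
python3 -c "
from plan import *
plan([474,-223.5,175],3.7)"
```

```text
gp [ 472.8 -222.6  161.9] toolx [-0.0048  0.0012 -1.    ] y_ang -82.78  crankyaw-if-held -172.78 | shift cm [-1.31  0.1  -0.1 ] turn -176.5 turn 3.5
t 12.6 q [-0.59  0.42  1.65 -0.    1.07  0.86] F [-0.8  1.4  0.8] M [ 0.36  0.02 -0.17] w 39.6
```

Emit:
{"api": "arm_command", "payload": {"moves": [[0.15, 0, 0, 0.4, 0.2], [0.3, 0, 0, 0.4, 0.2], [0.45, 0, 0, 0.4, 0.2], [0.6, 0, 0, 0.4, 0.2], [0.7, 0, 0, 0.4, 0.2], [0.7, 0, 0, 0.4, 0.2]]}}

```text
time: 13.2
tool_pos: [473.6, -222.8, 313.6]
tcp_rot: [-0.389, 1.566, 2.872]
contact_force: [1.2, 1.0, -4.4]
grip_width: 39.7
```

```bash
python3 -c "
from plan import *
plan([474,-223.5,175],3.7)"
```

```text
gp [ 472.8 -222.5  154.6] toolx [-0.0049  0.0014 -1.    ] y_ang -83.18  crankyaw-if-held -173.18 | shift cm [-2.04  0.11 -0.1 ] turn -176.9 turn 3.1
t 13.2 q [-0.59  0.43  1.66 -0.    1.06  0.87] F [ 1.2  1.  -4.4] M [ 0.23 -0.14 -0.1 ] w 39.7
```

Emit:
{"api": "arm_command", "payload": {"moves": [[0.15, 0, 0, 0, 0.2], [0.3, 0, 0, 0, 0.2], [0.4, 0, 0, 0, 0.2], [0.5, 0, 0, 0, 0.2], [0.6, 0, 0, 0, 0.2], [0.65, 0, 0, 0, 0.2]]}}

```text
time: 13.8
tool_pos: [473.5, -222.7, 307.6]
tcp_rot: [-0.361, 1.566, 2.9]
contact_force: [-1.9, 3.3, 7.5]
grip_width: 40.2
```

```bash
python3 -c "
from plan import *
plan([474,-223.5,175],22)"
```

```text
gp [ 472.8 -222.6  148.6] toolx [-0.0047  0.0012 -1.    ] y_ang -83.17  crankyaw-if-held -173.17 | shift cm [-2.64  0.1  -0.1 ] turn 164.8 turn -15.2
t 13.8 q [-0.59  0.44  1.67 -0.    1.04  0.87] F [-1.9  3.3  7.5] M [ 0.6   0.28 -0.06] w 40.2
```

It is home: contact came exactly where the collar should be (bottom at about 124). Now I turn the crank toward the handle, shifting to allow for the grip offset.

Emit:
{"api": "arm_command", "payload": {"moves": [[-0.05, 0.01, 0, -2, 0.2], [-0.05, 0.02, 0, -4, 0.2], [-0.05, 0.03, 0, -6, 0.2], [-0.05, 0.04, 0, -8, 0.2], [-0.05, 0.05, 0, -10, 0.2], [-0.05, 0.06, 0, -12, 0.2], [-0.05, 0.07, 0, -14, 0.2], [-0.05, 0.08, 0, -16, 0.2], [-0.05, 0.08, 0, -16, 0.2]]}}

```text
time: 14.7
tool_pos: [473.8, -224.1, 307.7]
tcp_rot: [-0.422, 1.567, 3.118]
contact_force: [2.8, -2.5, -5.5]
grip_width: 39.8
```

```bash
python3 look.py tn 110;python3 -c "
from plan import *
c=bot.capture('top');crop(c,365,150,80,80,7,'pics/tn2_top.png')"
```

```text
gp [ 473.2 -224.1  148.7] toolx [-4.e-03  1.e-04 -1.e+00] y_ang -67.18  crankyaw-if-held -157.18 | shift cm [-7.63  0.03 -0.26] turn -160.9 turn 19.1
t 14.7 q [-0.59  0.44  1.66 -0.    1.04  0.59] F [ 2.8 -2.5 -5.5] M [-0.44 -0.45 -0.15] w 39.8
side offset 292 200
top offset 345 182
```

View pics/tn2_top.png

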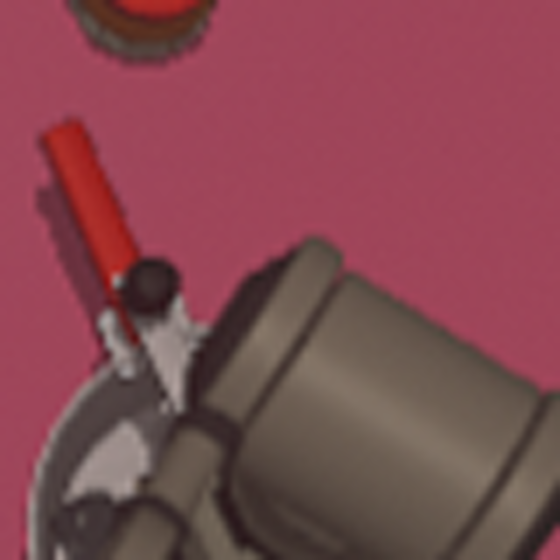

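View pics/tn_side.png

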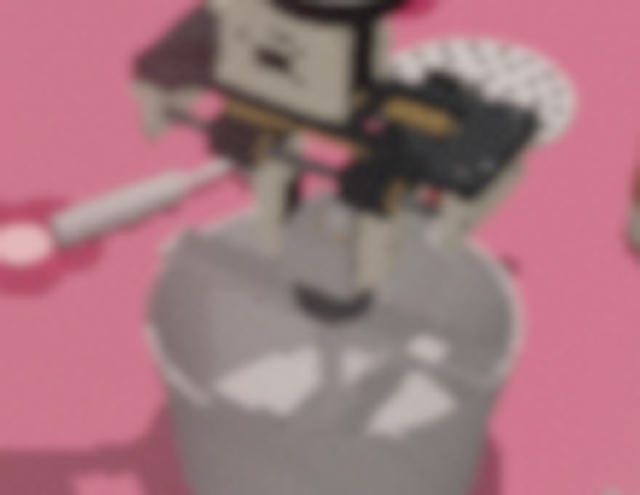

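```bash
cat > kn.py <<'E'
import sys
from plan import *
c=bot.capture("top")
u,v=float(sys.argv[1]),float(sys.argv[2])
K=onz(c,u,v,175)
l=np.array([.92697,.37514]);d=K[:2]-[617.4,-165.8];print("knob",K,"lateral (mill y)",l[0]*d[1]-l[1]*d[0])
for S in ([476,-223.3],):
    e=K[:2]-S; print(np.hypot(*e),np.degrees(np.arctan2(e[1],e[0])))
E
python3 kn.py 386.15 190.3
```

```text
knob [ 574.8863612  -177.35509303  175.        ] lateral (mill y) 5.237341872578311
109.03874040044936 24.9206787057943
```

The knob is 5 mm off the handle's centre line, on the handle side, and the hub sits down on the dark collar. Releasing.

Emit:
{"api": "arm_command", "payload": {"moves": [[0, 0, 0, 0, 0.5], [0, 0, 0, 0, 0.6], [0, 0, 0, 0, 0.7], [0, 0, 0, 0, 0.7], [0, 0, 0, 0, 0.7], [0, 0, 0, 0, 0.7], [0, 0, 0, 0, 0.7], [0, 0, 0, 0, 0.7]]}}

```text
time: 15.7
tool_pos: [473.8, -224.0, 307.8]
tcp_rot: [-0.4, 1.567, 3.139]
contact_force: [1.1, 0.0, -0.5]
grip_width: 64.6
```

Emit:
{"api": "arm_command", "payload": {"moves": [[-0.5, 0, 0, 0, 0.7], [-1.5, 0, 0, 0, 0.7], [-3, 0, 0, 0, 0.7], [-5, 0, 0, 0, 0.7], [-8, 0, 0, 0, 0.7], [-11, 0, 0, 0, 0.7], [-14, 0, 0, 0, 0.7], [-15, 0, 0, 0, 0.7], [-15, 0, 0, 0, 0.7]]}}

```text
time: 16.6
tool_pos: [474.4, -224.0, 459.5]
tcp_rot: [0.676, 1.569, -2.068]
contact_force: [1.4, 0.1, 0.2]
grip_width: 64.5
```

```bash
python3 -c "
from plan import *
plan([473,-100,300],20)"
```

```text
gp [ 474.2 -224.3  300.5] toolx [-0.0011 -0.0019 -1.    ] y_ang -67.22  crankyaw-if-held -157.22 | shift cm [  0.02 -11.51  -4.7 ] turn -177.2 turn 2.8
t 16.6 q [-0.59  0.3   1.43 -0.    1.41  0.59] F [1.4 0.1 0.2] M [ 0.07 -0.02  0.02] w 64.5
```

Move the arm aside to uncover the view from above.

Emit:
{"api": "arm_command", "payload": {"moves": [[0, -4, 0, 0, 0.7], [0, -8, 0, 0, 0.7], [0, -12, 0, 0, 0.7], [0, -16, 0, 0, 0.7], [0, -20, 0, 0, 0.7], [0, -24, 0, 0, 0.7], [0, -28, 0, 0, 0.7], [0, -30, 0, 0, 0.7], [0, -30, 0, 0, 0.7]]}}

```text
time: 17.5
tool_pos: [356.9, 54.3, 457.9]
tcp_rot: [-0.023, 1.567, -2.764]
contact_force: [-0.2, -0.4, -0.1]
grip_width: 64.4
```

```bash
python3 -c "
from plan import *
c=bot.capture('top');crop(c,365,160,80,100,6,'pics/f_top.png');cv2.imwrite('pics/full_top.png',c['frame'])
c=bot.capture('side');crop(c,300,180,110,90,6,'pics/f_side.png')"
```

```text
(no output)
```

View pics/f_top.png

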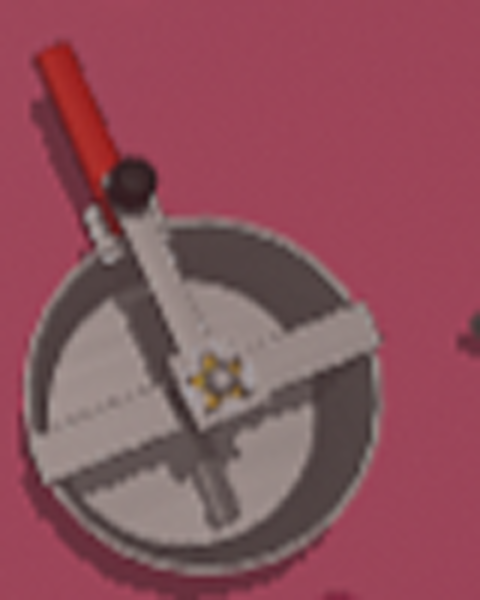

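View pics/f_side.png

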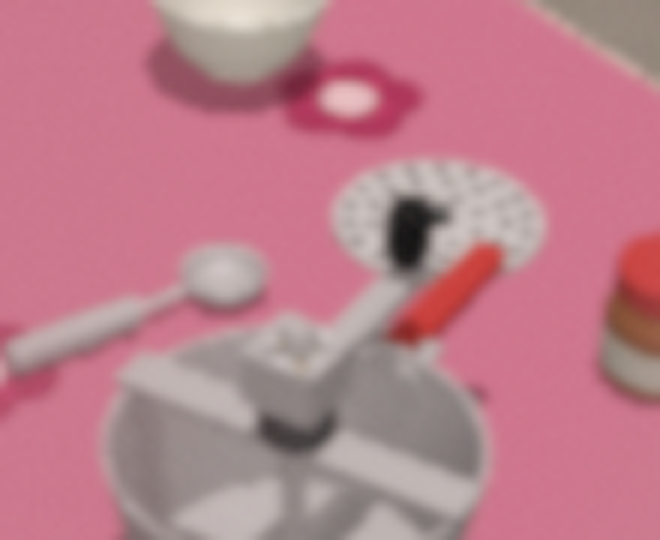

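View pics/full_top.png

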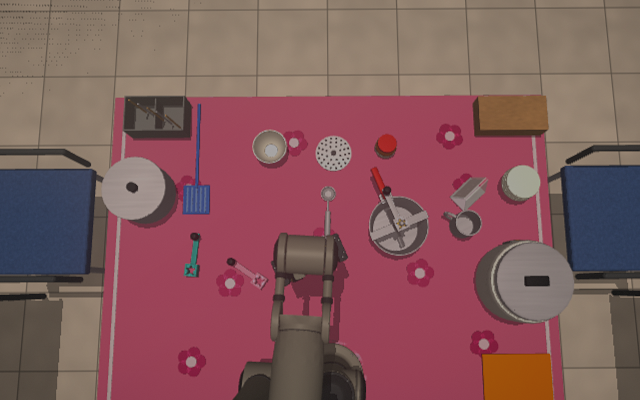

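```bash
python3 kn.py 386.4 189.9; python3 -c "
from plan import *
c=bot.capture('top')
f=lambda x,y,o,p:((x+.5)/6-.5+o,(y+.5)/6-.5+p)
print('pilot tip now',onz(c,*f(220,380,365,160),164),'hub ctr',onz(c,*f(214,382,365,160),154))
A=onz(c,*f(160,268,365,160),134);print('arm pt',A,np.degrees(np.arctan2(A[1]+223.3,A[0]-476)))
plan([473,-100,300],20)"
```

```text
knob [ 576.12791871 -178.15136349  175.        ] lateral (mill y) 4.03346516548182
109.83623939071316 24.27106892174947
pilot tip now [ 475.38147472 -222.34697094  164.        ] hub ctr [ 475.55604401 -220.72322981  154.        ]
arm pt [ 537.9261991  -197.17349386  134.        ] 22.874757637159334
gp [358.3  51.6 299.4] toolx [-0.0022 -0.0023 -1.    ] y_ang -67.27  crankyaw-if-held -157.27 | shift cm [-0.05 18.41 -4.72] turn -177.3 turn 2.7
t 17.7 q [-0.07 -0.01  1.81 -0.    1.35  1.11] F [-0.1  0.7  0. ] M [0.01 0.03 0.07] w 64.6
```

The top view shows the teeth in the hub's slots with the pilot standing proud. The knob is about 4 mm off the handle's centre line, the other objects look unmoved and the arm touches nothing. Handing in.

```bash
python3 -c "
from plan import bot
print(bot.close_job())"
```

```text
the job is handed in; nothing more can be done
None
```

The crank is on the mill's shaft, seated on the collar, with its arm over the red handle, and I have handed the job in. Closing the job returned no verdict.

- **Fitting:** I gripped the crank by its hub flats and lowered it over the pilot onto the teeth. I then turned it by feel until it dropped in near 8° yaw, and eased it down. The highest upward force the wrist read was about 8 N (roughly 11 N allowing for the crank's weight). Contact at the bottom came with the crank's underside at about 124 mm, where the collar is.
- **Turning:** I turned the mill about 16° with the crank, then let go and moved the arm clear.
- **Last checks:** The top view shows the teeth in the slots with the pilot standing above the hub. The side view shows the hub sitting on the dark part below it. The knob measured about 4 mm off the handle's centre line, on the handle's side. The other objects looked unmoved to the eye; I did not measure them. The arm was clear, with the wrist force near zero.
- **Disagreements:** In the last top view the shaft tip read about 1 mm, and the hub centre about 2.5 mm, from my first estimate of the shaft. Some side-view readings differed from the top view by several millimetres. I put this down to blur, since the grasp and the fit went in as expected, and I relied on the top camera and the contact forces.

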